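Unhook the bead tray from its safety rack

TASK

Take the bead tray out of its safety rack: by its orange fin, press it back against the sprung stop until its front toe is out from under the blue nose, tilt the front up over the lip while the tongue is still under the rear bar, and draw it out to the front. Then set it down gently, level, lengthwise and in the middle of the cork mat and let go. Feel for the stop rather than forcing the rack (never above 22 N, and press on it only through the tray), do not tip the beads out (keep the tilt under 25 degrees), and leave everything else alone.

Things in the scene. Friction and masses are not known exactly. Their poses are not given: they have to be found in the camera images.
- tray: Aluminium bead tray, about 0.35 kg, beads fixed in grey foam. Starts flat in the rack. Origin: centre of its underside; z up, +x its rear (tongue), -x its front (toe). Base plate 60 mm wide (y), 5 mm thick, from x = -66 mm (toe tip) to +85 mm (tongue tip). Walls 23 mm tall over x -36 to +45 mm. Upright orange grip fin at x = 0: 12 mm thick in x, 44 mm wide in y, top at z = 68 mm.
- tray_grip (a point): Centre of the graspable part of the orange fin, 50 mm above the tray's underside at its x = y = 0; axes as the tray's. Fingers close along the tray's x.
- tray_toe (a point): Underside of the tip of the tray's toe, tray x = -66 mm; axes as the tray's.
- tray_tongue (a point): Underside of the tip of the tray's rear tongue, tray x = +85 mm; axes as the tray's.
- rack: Fixed rack, wooden deck 250 x 104 mm, 12 mm thick. Origin at table height under the tray's start; +x to the rear stop, -x to the front lip; same heading as the tray within 0.02 rad. Dark side guides 16 mm tall, 66 mm apart. A blue keeper frame (lip with nose, rear bar, stop) is clamped on it, shifted along x by up to 11 mm either way, and this shift is NOT measured.
- rack_lip (a point): Mid-setting place of the tip of the blue nose (top edge), fixed to the rack; the true one is up to 11 mm off along rack x. The nose covers the toe by 2 to 24 mm at the start; it spans 9 to 14 mm above the deck, the lip behind it stands 14 mm tall.
- rack_bar (a point): Mid-setting place of the front lower edge of the blue rear bar (true one up to 11 mm off along x); 28 mm deep, underside 14.5 mm over the deck, above the tongue. It stops a straight lift after 9.5 mm. Turned about the tongue tip on the deck, 7 degrees carries the toe over the lip, over 15 (12 if raised 2 mm) jams under the bar. The tongue is out after 40 mm of travel to the front.
- rack_stop (a point): Mid-setting place of the face of the red stop pad behind the tongue (true one up to 11 mm off along x). Spring 6 N per mm, 6 mm travel. The pushed tray meets it 1 mm before its toe leaves the nose, so the toe is free from about 6 N; hold 8 to 14 N while tilting. Carry its weight (raised 1 to 3 mm): dragging on the deck adds up to 8 N. All contacts of tray and rack together stay under 22 N.
- mat: Fixed cork mat 200 x 120 x 6 mm; origin: centre of its underside at table height; x along its 200 mm length, z up.
- mat_top (a point): Centre of the mat's upper face, 6 mm over the table; axes as the mat's.
- tin: bystander, leave alone: open black steel tin, 84 mm across, 60 mm tall; origin at the centre of its underside
- dish: bystander, leave alone: clear glass dish, 120 mm across, 50 mm tall; origin at the centre of its underside
- spoon: bystander, leave alone: spoon lying on the table between the rack and the mat; origin near its middle
- marver: bystander, leave alone: dark steel shaping block 90 x 60 x 18 mm; origin at the centre of its underside
- puck: bystander, leave alone: black graphite disc, 44 mm across, 20 mm tall; origin at the centre of its underside
- brush: bystander, leave alone: brush lying on the table; origin near its middle
Not all that is in view belongs to the job. Several things look just like the mat: the one meant starts farthest to the robot's left.

How it is judged:
By the outcome, as a careful person would: the job done as asked, in the order asked, and still so for the second after the job is handed in, with the robot touching nothing.
It also fails if it takes over 72 s, if anything falls off the work surface, if the arm or the gripper's body presses on something with over 40 N, if the wrist force passes 120 N, or if a joint passes its speed limit or range.

ROBOT

A 7-joint arm with a two-finger parallel gripper is mounted at the origin on the work surface. World frame = base frame: x ahead of the robot, y to its left, z up, the work surface at z = 0. Lengths are in m, angles in rad, forces in N, time in s.
With the tool pointing down it reaches from about 0.4 to 0.925 m from the base axis. Payload 5.6 kg.
Tool frame: the origin (TCP) lies at the very end of the fingers, on their centre line; the grasp point (between the pads) lies 19 mm behind it; z points along the fingers, y is the line along which they close (so a half turn about z gives the same grasp; the last joint's range is limited). The gripper opens to 85 mm and grips with 20 to 120 N. Pads are 22 mm wide; open, the fingers measure 114 mm over their backs; the gripper's body (76 mm by 85 mm) begins 54 mm behind the grasp point. The pads swing forward as they close: fully open they stand 13 mm farther back than shut.
Start: joints at [1.266, 0.468, -0.012, 1.603, 0.006, 1.071, -0.056], TCP at [0.168, -0.628, 0.231] pointing down, gripper open.
Joint ranges: [-2.53, 2.53], [-0.31, 2.02], [-1.57, 1.55], [0.28, 2.44], [-1.29, 4.43], [0.15, 1.84], [-2.92, 2.92]. Speed limits (rad/s): [2.57, 2.57, 3.14, 3.14, 3.14, 3.14, 3.14].

INTERFACE

Orientations are given as [roll, pitch, yaw] about the fixed x, y, z axes, in that order (R = Rz(yaw) Ry(pitch) Rx(roll)).
In Python, from bench import * gives the robot as it stands.
- The arm moves only by the tool play_rows, never from a script. Its arguments are lists of equal length, an entry for each row: "offset": the shift along the tool's x, y, z in mm, a list of three; "turn": the turn, a rotation vector about the tool's x, y, z in units of 5 degrees (1.0 is 5 degrees), a list of three; "gripper": the closure, from 0 (fully open) to 1 (shut). A call has 1 to 12 rows; each row is the pose to reach, as a shift and turn from the pose commanded when the call began, along the tool's axes at that moment; what a row does not reach only later rows make up. A row lasts 1/10 s, in which the tool goes at most 50 mm and 8.59 degrees, less where a joint would pass 70% of its speed; a pose out of reach is approached as far as the arm can. A call with a gripper value outside its range is refused whole. The fingers move at their own pace and stop on an object; "grip_force" is the grip in N (left out, the last holds). Time passes only in rows, so rows that repeat a pose let the fingers close. It gives the time, the measured TCP pose, the force, the opening and the grip force at its end, in the units of the state.
- read_state(): the state, without advancing time (a new reading comes with each control period).
- snapshot(name): name is "scene" or "top"; returns a dict with "img" (480x640x3 uint8, red, green, blue), "fx", "fy", "cx", "cy" (pixels), "D" ([k1, k2, p1, p2, k3] as OpenCV has them; the pictures are not rectified), "R" (3x3) and "t" (3): a world point X has camera coordinates R X + t. Camera axes: x right, y down, z forward; pixel columns grow to the right and rows downward; lengths in m; the calibration is good to about 2 mm. A picture is of the moment at which its call begins. There is no depth.
- job_done(): hands the job in; it is judged then, once.
The state is a dict: "time": time; "joints": joint angles; "dq": joint speeds; "effort": joint torques, N m; "position": TCP position; "ee_rot": TCP orientation; "force": force on the tool from outside, world axes, zero at the start; "wrist_torque": the same for the moment, N m; "gripper_width": opening from 0.0 (shut) to 1.0 (fully open); "gripper_force": force on a finger pad.
Only numpy, scipy, OpenCV 4.12 (cv2) and the standard library are available. Lean on these libraries where they do the work, as an engineer would, in place of code of your own. Each camera call takes 0.05 s, during which the arm holds its last target. There are 200 camera calls.

## Working session

There is one attempt and no reset: what is moved stays moved. The work goes in short steps, Python scripts to look and compute and a tool call to move; the robot and the scene stay as the last step left them, time stands still between calls to the robot, and variables do not carry over. Pictures are saved under pics/ and viewed, at most 10 in all, crops included, and the job is handed in when it is done.

Besides the shell and the picture viewer there is one more tool, called after "Emit:" as name(argument=value, ...), one argument or row to a line, values as JSON. play_rows: Moves the arm, as the interface text tells. Its arguments: {"type":"object","properties":{"offset":{"type":"array"},"turn":{"type":"array"},"gripper":{"type":"array"},"grip_force":{"type":"number"}},"required":["offset","turn","gripper"]}

```bash
mkdir -p pics
python3 - <<'E'
from bench import *
import cv2
s=read_state(); print({k:s[k] for k in("time","position","ee_rot","force","gripper_width")})
for n in("scene","top"):
    d=snapshot(n); cv2.imwrite(f"pics/{n}0.png",d["img"][...,::-1]); print(n,d["fx"],d["fy"],d["cx"],d["cy"],d["D"],d["R"],d["t"])
E
```

```text
{'time': 0.0, 'position': array([ 0.1679861 , -0.6273494 ,  0.23034578]), 'ee_rot': array([-3.13986685e+00,  1.34186917e-04,  2.61695729e-01]), 'force': array([-0.22237223,  0.76125464,  0.76498182]), 'gripper_width': 1.0028979727299334}
scene 494.30650517573554 494.30650517573554 311.6212684825713 237.14795275172102 [-0.0631358  0.         0.         0.         0.       ] [[-0.52014836  0.85390514 -0.01707929]
 [ 0.53910552  0.31274964 -0.78201848]
 [-0.66242805 -0.41597317 -0.62302119]] [ 0.2575519  -0.19980076  1.49013086]
top 567.4441110460408 567.4441110460408 321.6400249362709 241.9663844586907 [-0.15700012  0.          0.          0.          0.        ] [[-0.02826572 -0.99946338 -0.01655299]
 [-0.99652491  0.0294729  -0.07790665]
 [ 0.07835271  0.01429338 -0.99682323]] [0.01430643 0.49561543 1.2651657 ]
```

View pics/scene0.png

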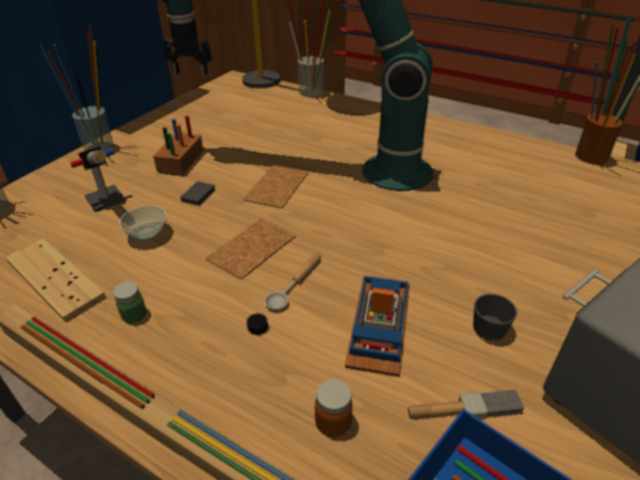

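View pics/top0.png

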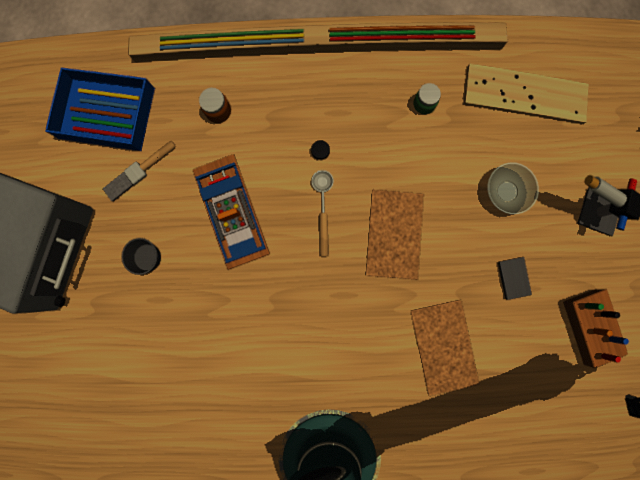

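The top view shows two mats, at (395,235) and (445,345); the first is farther to the robot's left. The rack is at (231,212) with the red stop towards image top (away from the robot), the tin is at (141,256) and the spoon is at (322,215).

```bash
cat > h.py <<'E'
from bench import *
import cv2, numpy as np
def ray(d,uv):
    K=np.array([[d["fx"],0,d["cx"]],[0,d["fy"],d["cy"]],[0,0,1]])
    n=cv2.undistortPoints(np.array(uv,float).reshape(-1,1,2),K,np.array(d["D"])).reshape(-1,2)
    R=np.array(d["R"]);c=-R.T@np.array(d["t"])
    return c,np.c_[n,np.ones(len(n))]@R
def plane(d,uv,z):
    c,v=ray(d,uv); return c+v*((z-c[2])/v[:,2])[:,None]
def proj(d,X):
    K=np.array([[d["fx"],0,d["cx"]],[0,d["fy"],d["cy"]],[0,0,1]])
    return cv2.projectPoints(np.array(X,float).reshape(-1,1,3),cv2.Rodrigues(np.array(d["R"]))[0],np.array(d["t"]),K,np.array(d["D"]))[0].reshape(-1,2)
def tri(d1,u1,d2,u2):
    c1,v1=ray(d1,u1);c2,v2=ray(d2,u2);v1=v1[0];v2=v2[0]
    s=np.linalg.lstsq(np.c_[v1,-v2],c2-c1,rcond=None)[0]
    a,b=c1+s[0]*v1,c2+s[1]*v2; return (a+b)/2,np.linalg.norm(a-b)
E
python3 - <<'E'
from h import *
T=snapshot("top");S=snapshot("scene")
a=cv2.resize(T["img"][145:275,180:285],None,fx=4.5,fy=4.5,interpolation=cv2.INTER_CUBIC)
b=cv2.resize(S["img"][265:380,335:425],None,fx=5,fy=5,interpolation=cv2.INTER_CUBIC)[:585,:320*1]
b=cv2.resize(S["img"][268:378,340:416],None,fx=4.2,fy=4.2,interpolation=cv2.INTER_CUBIC)
c=np.zeros((590,800,3),np.uint8);c[:min(590,a.shape[0]),:a.shape[1]]=a[:590];c[:b.shape[0],475:475+b.shape[1]]=b
cv2.imwrite("pics/crop.png",c[...,::-1]);print(a.shape,b.shape)
# mat
hsv=cv2.cvtColor(T["img"],cv2.COLOR_RGB2HSV)
g=T["img"].astype(int)
sat=hsv.copy()
for (x0,y0,x1,y1) in((355,180,435,290),(400,290,490,405)):
    sub=cv2.GaussianBlur(T["img"],(0,0),2)[y0:y1,x0:x1]
    gr=cv2.cvtColor(sub,cv2.COLOR_RGB2HSV)[...,0]; rr=sub[...,0]
    lum=sub.sum(2)[:] if 0 else cv2.cvtColor(sub,cv2.COLOR_RGB2GRAY)
    th,m=cv2.threshold(lum,0,255,cv2.THRESH_BINARY_INV+cv2.THRESH_OTSU)
    cs=max(cv2.findContours(m,cv2.RETR_EXTERNAL,cv2.CHAIN_APPROX_NONE)[0],key=cv2.contourArea)
    P=plane(T,cs.reshape(-1,2)+[x0,y0],.006)
    r=cv2.minAreaRect((P[:,:2]*1000).astype(np.float32)); print("mat",r,cv2.boxPoints(r).round(0).tolist())
E
```

```text
(585, 472, 3) (462, 319, 3)
mat ((509.2661437988281, -166.02903747558594), (128.73838806152344, 207.8126678466797), 84.00511169433594) [[399.0, -219.0], [606.0, -241.0], [619.0, -113.0], [413.0, -91.0]]
mat ((147.68780517578125, -284.8404541015625), (178.06307983398438, 59.894561767578125), 87.31123352050781) [[114.0, -372.0], [173.0, -375.0], [182.0, -197.0], [122.0, -195.0]]
```

View pics/crop.png

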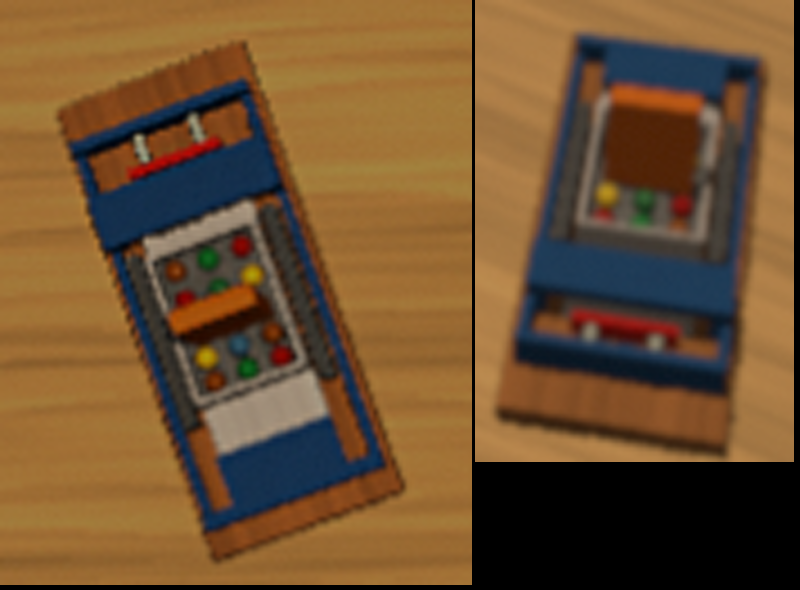

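Run:
```python
from h import *
T=snapshot("top");S=snapshot("scene")
ct=lambda p:np.array([180-.5+(np.array(p)[:,0]+.5)/4.5,145-.5+(np.array(p)[:,1]+.5)/4.5]).T
cs=lambda p:np.array([340-.5+(np.array(p)[:,0]-475+.5)/4.2,268-.5+(np.array(p)[:,1]+.5)/4.2]).T
np.set_printoptions(precision=4,suppress=True)
D=plane(T,ct([(60,112),(244,43),(404,490),(215,560)]),.012)
print("deck",D, [np.linalg.norm(D[i]-D[(i+1)%4]) for i in range(4)])
e=(D[0]+D[1]-D[2]-D[3])/2; th=np.arctan2(e[1],e[0]); print("theta",th,[np.arctan2(*(D[a]-D[b])[1::-1]) for a,b in((0,3),(1,2))],"c",D.mean(0))
c=D.mean(0)[:2];ax=np.array([np.cos(th),np.sin(th)]);ay=np.array([-ax[1],ax[0]])
# orange fin top mask, top camera
def orange(d,x0,y0,x1,y1):
    im=d["img"][y0:y1,x0:x1];h=cv2.cvtColor(im,cv2.COLOR_RGB2HSV)
    m=((h[...,0]>6)&(h[...,0]<16)&(h[...,1]>195)&(h[...,2]>150)).astype(np.uint8)
    n,l,st,ce=cv2.connectedComponentsWithStats(m); i=1+np.argmax(st[1:,4]); 
    r=cv2.minAreaRect(np.argwhere(l==i)[:,::-1].astype(np.float32)); print(st[i],ce[i]+[x0,y0],r)
    return ce[i]+[x0,y0]
ut=orange(T,210,200,245,225);us=orange(S,360,280,400,310)
print("fin top centroid",plane(T,[ut],.08),tri(T,[ut],S,[us]))
F=plane(T,ct([(168,315),(248,285),(258,308),(178,338)]),.08);print("fin",F,F.mean(0),np.arctan2(*(F[0]-F[1])[1::-1])-np.pi/2)
N=plane(T,ct([(217,455),(328,418)]),.026); Tt=plane(T,ct([(145,240),(250,200)]),.035)
loc=lambda P:np.c_[(P[:,:2]-F.mean(0)[:2])@ax,(P[:,:2]-F.mean(0)[:2])@ay]
print("nose",loc(N),"deckc",loc(D.mean(0)[None]))
st=plane(T,ct([(130,180),(222,143)]),.026);print("stop",loc(st))
# mat refined
for nm,d,(x0,y0,x1,y1) in(("T",T,(355,180,435,290)),("S",S,(200,210,302,285))):
    sub=d["img"][y0:y1,x0:x1]; g=cv2.medianBlur(cv2.cvtColor(sub,cv2.COLOR_RGB2HSV)[...,2],5)
    t,m=cv2.threshold(g,0,255,cv2.THRESH_BINARY_INV+cv2.THRESH_OTSU)
    m=cv2.morphologyEx(cv2.morphologyEx(m,cv2.MORPH_CLOSE,np.ones((7,7))),cv2.MORPH_OPEN,np.ones((15,15)))
    k=max(cv2.findContours(m,cv2.RETR_EXTERNAL,cv2.CHAIN_APPROX_NONE)[0],key=cv2.contourArea)
    P=(plane(d,k.reshape(-1,2)+[x0,y0],.006)[:,:2]*1000).astype(np.float32);r=cv2.minAreaRect(P);print("mat",nm,r)
print("tin",plane(T,[(141,256)],.06),"spoon",plane(T,[(322,182),(324,256)],.01),"puck",plane(T,[(320,150)],.02))
s=read_state();print(s["time"],s["position"])
```

```text
deck [[0.6749 0.2956 0.012 ]
 [0.7075 0.1987 0.012 ]
 [0.4736 0.1199 0.012 ]
 [0.4407 0.2172 0.012 ]] [np.float64(0.10224063386716103), np.float64(0.24683050484152277), np.float64(0.1026703742397156), np.float64(0.24700249033376098)]
theta 0.3240318815500676 [np.float64(0.32316231047643973), np.float64(0.3249020585198226)] c [0.5742 0.2079 0.012 ]
[ 8  9 18  9 70] [226.5857 212.9857] ((16.672414779663086, 12.931035041809082), (3.713906764984131, 18.383838653564453), 68.19859313964844)
[13  9 21  6 65] [382.6923 291.1692] ((22.9039306640625, 11.220523834228516), (20.221050262451172, 3.1058473587036133), 7.594643592834473)
fin top centroid [[0.5606 0.2047 0.08  ]] (array([0.5607, 0.2065, 0.0756]), np.float64(0.0021921120534139325))
fin [[0.5577 0.226  0.08  ]
 [0.5711 0.1866 0.08  ]
 [0.5597 0.1819 0.08  ]
 [0.5463 0.2212 0.08  ]] [0.5587 0.2039 0.08  ] 0.32669032765548733
nose [[-0.0594  0.0292]
 [-0.0614 -0.0299]] deckc [[ 0.0159 -0.0012]]
stop [[ 0.0889  0.0249]
 [ 0.0902 -0.0258]]
mat T ((507.00836181640625, -167.49179077148438), (124.9627914428711, 210.9050750732422), 84.09771728515625)
mat S ((515.7809448242188, -160.05032348632812), (131.76513671875, 208.4733123779297), 82.69249725341797)
tin [[0.4731 0.4042 0.06  ]] spoon [[ 0.635  -0.0046  0.01  ]
 [ 0.4644 -0.0044  0.01  ]] puck [[ 0.7081 -0.0023  0.02  ]]
0.3 [ 0.1681 -0.6277  0.2309]
```

Emit:
play_rows(
  offset=[
    [594,-702,0],
    [594,-702,0],
    [594,-702,0],
    [594,-702,0],
    [594,-702,0],
    [594,-702,0],
    [594,-702,0],
    [594,-702,0],
    [594,-702,0],
    [594,-702,0],
    [594,-702,0],
    [594,-702,0],
  ],
  turn=[
    [0,0,-18.7],
    [0,0,-18.7],
    [0,0,-18.7],
    [0,0,-18.7],
    [0,0,-18.7],
    [0,0,-18.7],
    [0,0,-18.7],
    [0,0,-18.7],
    [0,0,-18.7],
    [0,0,-18.7],
    [0,0,-18.7],
    [0,0,-18.7],
  ],
  gripper=[0.3,0.3,0.3,0.3,0.3,0.3,0.3,0.3,0.3,0.3,0.3,0.3],
  grip_force=60,
)

```text
time: 1.5
position: [0.4246, -0.0835, 0.2317]
ee_rot: [3.141, 0.001, 1.896]
force: [0.5, -1.3, -0.4]
gripper_width: 0.701
gripper_force: 0.0
```

```bash
cat > g.py <<'E'
import sys
from h import *
from scipy.spatial.transform import Rotation as Ro
# usage: g.py x y z yaw [tilt(deg, front up)]  -> offset mm, turn units
a=list(map(float,sys.argv[1:])); s=read_state()
R0=Ro.from_euler("xyz",s["ee_rot"]); tgt=Ro.from_euler("xyz",[np.pi,0,a[3]])
if len(a)>4: # tool y points to tray +x ; front up = pitch about tray y by +tilt
    th=a[3]-np.pi/2; tgt=Ro.from_rotvec(np.deg2rad(a[4])*np.array([-np.sin(th),np.cos(th),0]))*tgt
np.set_printoptions(precision=3,suppress=True)
print("off",R0.inv().apply(np.array(a[:3])-s["position"])*1000,"turn",(R0.inv()*tgt).as_rotvec(degrees=True)/5)
print(s["time"],s["position"],s["ee_rot"],"F",s["force"],"tq",s["wrist_torque"],s["gripper_width"],s["gripper_force"])
E
python3 g.py .5595 .2043 .15 1.896
```

```text
off [229.711 219.709  81.574] turn [ 0.008  0.015 -0.001]
1.5 [ 0.425 -0.083  0.232] [3.141 0.001 1.896] F [ 0.496 -1.253 -0.402] tq [-0.056 -0.026 -0.009] 0.7011355506055374 0.0
```

Emit:
play_rows(
  offset=[
    [230,220,0],
    [230,220,0],
    [230,220,0],
    [230,220,0],
    [230,220,0],
    [230,220,0],
    [230,220,0],
    [230,220,60],
    [230,220,80],
    [230,220,80],
    [230,220,80],
    [230,220,80],
  ],
  turn=[
    [0,0,0],
    [0,0,0],
    [0,0,0],
    [0,0,0],
    [0,0,0],
    [0,0,0],
    [0,0,0],
    [0,0,0],
    [0,0,0],
    [0,0,0],
    [0,0,0],
    [0,0,0],
  ],
  gripper=[0.3,0.3,0.3,0.3,0.3,0.3,0.3,0.3,0.3,0.3,0.3,0.3],
)

```text
time: 2.7
position: [0.561, 0.2033, 0.1534]
ee_rot: [3.138, -0.0, 1.893]
force: [-0.4, 0.2, 0.7]
gripper_width: 0.698
gripper_force: 0.0
```

```bash
python3 g.py .5595 .2043 .043 1.896
```

```text
off [  1.406  -1.485 110.393] turn [ 0.04  -0.001 -0.031]
2.7 [0.561 0.203 0.153] [ 3.138 -0.     1.893] F [-0.417  0.174  0.702] tq [ 0.004 -0.011  0.003] 0.6980678750606198 0.0
```

Emit:
play_rows(
  offset=[
    [1.4,-1.5,30],
    [1.4,-1.5,60],
    [1.4,-1.5,90],
    [1.4,-1.5,110],
    [1.4,-1.5,110],
    [1.4,-1.5,110],
    [1.4,-1.5,110],
    [1.4,-1.5,110],
    [1.4,-1.5,110],
    [1.4,-1.5,110],
    [1.4,-1.5,110],
    [1.4,-1.5,110],
  ],
  turn=[
    [0,0,0],
    [0,0,0],
    [0,0,0],
    [0,0,0],
    [0,0,0],
    [0,0,0],
    [0,0,0],
    [0,0,0],
    [0,0,0],
    [0,0,0],
    [0,0,0],
    [0,0,0],
  ],
  gripper=[0.3,0.3,0.3,0.3,0.3,0.3,0.5,0.65,0.7,0.75,0.8,0.85],
  grip_force=40,
)

```text
time: 3.9
position: [0.5592, 0.2041, 0.042]
ee_rot: [3.139, -0.0, 1.893]
force: [3.9, 1.5, 2.5]
gripper_width: 0.15
gripper_force: 1.8
```

```bash
python3 g.py .5595 .2043 .043 1.896
python3 - <<'E'
from h import *
S=snapshot("scene");T=snapshot("top")
a=cv2.resize(S["img"][180:380,320:440],None,fx=3,fy=3,interpolation=cv2.INTER_CUBIC)
m=cv2.resize(T["img"][175:295,350:440],None,fx=4.5,fy=4.5,interpolation=cv2.INTER_CUBIC)
c=np.zeros((600,790,3),np.uint8);c[:600,:360]=a;c[:540,370:775]=m;cv2.imwrite("pics/c2.png",c[...,::-1])
E
```

```text
off [ 0.099  0.342 -0.956] turn [ 0.033 -0.003 -0.029]
3.9 [0.559 0.204 0.042] [ 3.139 -0.     1.893] F [3.872 1.538 2.483] tq [ 0.17  -0.613  0.028] 0.15009156970834106 1.7513840273022652
```

View pics/c2.png

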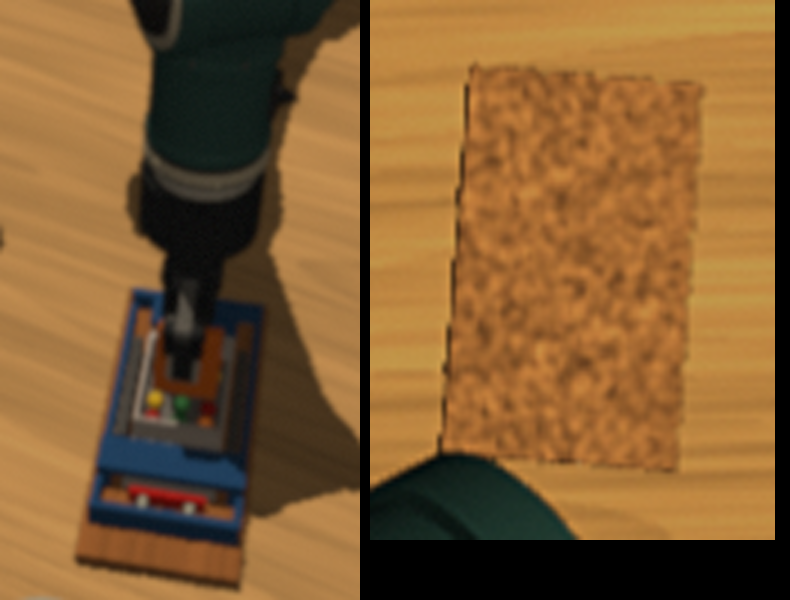

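The fin lies between the fingers. In the right part of the picture the mat corners are at (473,68), (701,86), (678,470) and (446,448).

Emit:
play_rows(
  offset=[
    [0,0,0],
    [0,0,0],
    [0,0,0],
    [0,0,0],
    [0,0,0],
    [0,0,0],
  ],
  turn=[
    [0,0,0],
    [0,0,0],
    [0,0,0],
    [0,0,0],
    [0,0,0],
    [0,0,0],
  ],
  gripper=[1,1,1,1,1,1],
  grip_force=70,
)

```text
time: 4.6
position: [0.5588, 0.204, 0.042]
ee_rot: [3.14, -0.0, 1.893]
force: [4.1, 1.9, 5.0]
gripper_width: 0.13
gripper_force: 68.8
```

```bash
python3 g.py .5595 .2043 .043 1.896
python3 - <<'E'
from h import *
T=snapshot("top")
p=np.array([(103,68),(331,86),(308,470),(76,448)],float);uv=np.c_[349.5+(p[:,0]+.5)/4.5,174.5+(p[:,1]+.5)/4.5]
P=plane(T,uv,.006);print(P,P.mean(0),[np.linalg.norm(P[i]-P[(i+1)%4]) for i in range(4)],[np.arctan2(*(P[a]-P[b])[1::-1]) for a,b in((0,3),(1,2))])
E
```

```text
off [ 0.027  0.723 -0.99 ] turn [ 0.024 -0.001 -0.029]
4.6 [0.559 0.204 0.042] [ 3.14  -0.     1.893] F [4.133 1.913 4.964] tq [ 0.081 -0.58  -0.022] 0.13044504562565906 68.78819346427917
[[ 0.61424846 -0.12054538  0.006     ]
 [ 0.60170995 -0.23751169  0.006     ]
 [ 0.40552996 -0.21735038  0.006     ]
 [ 0.42031273 -0.09991632  0.006     ]] [ 0.51045028 -0.16883094  0.006     ] [np.float64(0.11763643967901452), np.float64(0.1972132547328138), np.float64(0.11836084263272396), np.float64(0.19502980785455112)] [np.float64(-0.10597211215098636), np.float64(-0.10240991358304871)]
```

Emit:
play_rows(
  offset=[
    [0,0,-1],
    [0,0,-2],
    [0,0,-2.5],
    [0,0,-2.5],
    [0,0,-2.5],
  ],
  turn=[
    [0,0,0],
    [0,0,0],
    [0,0,0],
    [0,0,0],
    [0,0,0],
  ],
  gripper=[1,1,1,1,1],
)

```text
time: 5.15
position: [0.5571, 0.2033, 0.0432]
ee_rot: [-3.14, 0.0, 1.894]
force: [-0.3, 0.2, -3.4]
gripper_width: 0.132
gripper_force: 68.0
```

```bash
python3 g.py .5595 .2043 .043 1.896
```

```text
off [0.209 2.596 0.157] turn [-0.02   0.001 -0.027]
5.15 [0.557 0.203 0.043] [-3.14   0.     1.894] F [-0.256  0.248 -3.378] tq [-0.014 -0.004 -0.033] 0.13167763272388455 68.03361296653748
```

Emit:
play_rows(
  offset=[
    [0,1,0],
    [0,2,0],
    [0,3,0],
    [0,4,0],
    [0,5,0],
    [0,5,0],
    [0,5,0],
  ],
  turn=[
    [0,0,0],
    [0,0,0],
    [0,0,0],
    [0,0,0],
    [0,0,0],
    [0,0,0],
    [0,0,0],
  ],
  gripper=[1,1,1,1,1,1,1],
)

```text
time: 5.85
position: [0.5626, 0.2052, 0.0437]
ee_rot: [-3.141, 0.0, 1.894]
force: [-0.1, 0.5, -2.3]
gripper_width: 0.13
gripper_force: 68.1
```

```bash
python3 g.py .5595 .2043 .043 1.896
```

```text
off [ 0.14  -3.187  0.716] turn [-0.001  0.    -0.028]
5.85 [0.563 0.205 0.044] [-3.141  0.     1.894] F [-0.137  0.531 -2.349] tq [ 0.006  0.055 -0.001] 0.13003917012890046 68.05829286575317
```

Emit:
play_rows(
  offset=[
    [0,0.7,0],
    [0,1.4,0],
    [0,2,0],
    [0,2,0],
    [0,2,0],
  ],
  turn=[
    [0,0,0],
    [0,0,0],
    [0,0,0],
    [0,0,0],
    [0,0,0],
  ],
  gripper=[1,1,1,1,1],
)

```text
time: 6.35
position: [0.5645, 0.2058, 0.0437]
ee_rot: [-3.142, 0.0, 1.894]
force: [-0.2, -0.2, -2.4]
gripper_width: 0.129
gripper_force: 68.1
```

```bash
python3 g.py .5595 .2043 .043 1.896
```

```text
off [ 0.138 -5.215  0.745] turn [-0.001  0.    -0.027]
6.35 [0.564 0.206 0.044] [-3.142  0.     1.894] F [-0.172 -0.156 -2.39 ] tq [-0.042 -0.003  0.015] 0.1292654736327069 68.06534171104431
```

Emit:
play_rows(
  offset=[
    [0,0.5,0],
    [0,1,0],
    [0,1.5,0],
    [0,1.5,0],
    [0,1.5,0],
  ],
  turn=[
    [0,0,0],
    [0,0,0],
    [0,0,0],
    [0,0,0],
    [0,0,0],
  ],
  gripper=[1,1,1,1,1],
)

```text
time: 6.85
position: [0.5659, 0.2063, 0.0438]
ee_rot: [-3.142, 0.0, 1.894]
force: [0.2, 1.2, -2.6]
gripper_width: 0.13
gripper_force: 68.1
```

Emit:
play_rows(
  offset=[
    [0,0.5,0],
    [0,1,0],
    [0,1,0],
    [0,1,0],
  ],
  turn=[
    [0,0,0],
    [0,0,0],
    [0,0,0],
    [0,0,0],
  ],
  gripper=[1,1,1,1],
)

```text
time: 7.25
position: [0.5664, 0.2064, 0.0436]
ee_rot: [-3.141, 0.0, 1.894]
force: [-1.4, -1.7, -1.4]
gripper_width: 0.132
gripper_force: 68.2
```

Emit:
play_rows(
  offset=[
    [0,0.5,0],
    [0,1,0],
    [0,1,0],
    [0,1,0],
  ],
  turn=[
    [0,0,0],
    [0,0,0],
    [0,0,0],
    [0,0,0],
  ],
  gripper=[1,1,1,1],
)

```text
time: 7.65
position: [0.5669, 0.2066, 0.0435]
ee_rot: [-3.14, 0.0, 1.894]
force: [-4.4, -2.6, -0.6]
gripper_width: 0.132
gripper_force: 68.5
```

```bash
python3 g.py .5595 .2043 .043 1.896
```

```text
off [ 0.173 -7.791  0.524] turn [-0.023  0.005 -0.026]
7.65 [0.567 0.207 0.044] [-3.14   0.     1.894] F [-4.392 -2.566 -0.59 ] tq [-0.382  1.032  0.081] 0.13249597614065992 68.49066495895386
```

Emit:
play_rows(
  offset=[
    [0,0.4,-0.5],
    [0,0.8,-1],
    [0,1.2,-1],
    [0,1.5,-1],
    [0,1.5,-1],
  ],
  turn=[
    [0,0,0],
    [0,0,0],
    [0,0,0],
    [0,0,0],
    [0,0,0],
  ],
  gripper=[1,1,1,1,1],
)

```text
time: 8.15
position: [0.5674, 0.2067, 0.044]
ee_rot: [-3.137, 0.001, 1.894]
force: [-7.0, -2.6, -2.1]
gripper_width: 0.13
gripper_force: 68.7
```

```bash
python3 g.py .5595 .2043 .043 1.896
```

```text
off [ 0.253 -8.244  0.995] turn [-0.049  0.008 -0.025]
8.15 [0.567 0.207 0.044] [-3.137  0.001  1.894] F [-7.008 -2.646 -2.148] tq [-0.525  1.5    0.056] 0.1300791246908081 68.69877576828003
```

Emit:
play_rows(
  offset=[
    [0,0.5,0],
    [0,1,0],
    [0,1,0],
    [0,1.5,-1.5],
    [0,2,-3],
    [0,2,-3],
    [0,2,-3],
  ],
  turn=[
    [0,0,0],
    [0,0,0],
    [0,0,0],
    [0.2,0,0],
    [0.4,0,0],
    [0.4,0,0],
    [0.4,0,0],
  ],
  gripper=[1,1,1,1,1,1,1],
)

```text
time: 8.85
position: [0.5687, 0.2071, 0.0469]
ee_rot: [-3.101, 0.001, 1.894]
force: [-8.2, -2.6, 0.1]
gripper_width: 0.131
gripper_force: 68.9
```

```bash
python3 g.py .5595 .2043 .043 1.896
```

```text
off [ 0.243 -9.443  4.302] turn [-0.467  0.01  -0.026]
8.85 [0.569 0.207 0.047] [-3.101  0.001  1.894] F [-8.246 -2.634  0.115] tq [-0.665  1.834  0.104] 0.13062756592888486 68.92214298248291
```

Emit:
play_rows(
  offset=[
    [0,0.3,-1.4],
    [0,0.9,-2.7],
    [0,1.4,-4],
    [0,1.8,-5],
    [0,1.8,-5],
    [0,1.8,-5],
  ],
  turn=[
    [0.15,0,0],
    [0.3,0,0],
    [0.45,0,0],
    [0.6,0,0],
    [0.6,0,0],
    [0.6,0,0],
  ],
  gripper=[1,1,1,1,1,1],
)

```text
time: 9.45
position: [0.5703, 0.2077, 0.0515]
ee_rot: [-3.048, 0.001, 1.894]
force: [-7.1, -3.2, -1.7]
gripper_width: 0.134
gripper_force: 68.7
```

```bash
python3 g.py .5595 .2043 .043 1.896
```

```text
off [  0.222 -10.459   9.533] turn [-1.075  0.007 -0.025]
9.45 [0.57  0.208 0.052] [-3.048  0.001  1.894] F [-7.074 -3.157 -1.659] tq [-0.635  1.891  0.059] 0.13430847016182446 68.65862488746643
```

Emit:
play_rows(
  offset=[
    [0,0.7,-1.4],
    [0,1.2,-2.8],
    [0,1.8,-4.2],
    [0,2.3,-5.5],
    [0,2.3,-5.5],
    [0,2.3,-5.5],
  ],
  turn=[
    [0.18,0,0],
    [0.35,0,0],
    [0.52,0,0],
    [0.7,0,0],
    [0.7,0,0],
    [0.7,0,0],
  ],
  gripper=[1,1,1,1,1,1],
)

```text
time: 10.05
position: [0.5726, 0.2085, 0.0566]
ee_rot: [-2.986, 0.001, 1.894]
force: [-9.0, -2.5, -2.4]
gripper_width: 0.129
gripper_force: 68.6
```

```bash
python3 g.py .5595 .2043 .043 1.896
python3 - <<'E'
from h import *
S=snapshot("scene");T=snapshot("top")
a=cv2.resize(S["img"][265:375,340:420],None,fx=4.9,fy=4.9,interpolation=cv2.INTER_CUBIC)
m=cv2.resize(T["img"][150:275,190:275],None,fx=4.4,fy=4.4,interpolation=cv2.INTER_CUBIC)
c=np.zeros((600,790,3),np.uint8);c[:a.shape[0],:a.shape[1]]=a;c[:m.shape[0],400:400+m.shape[1]]=m;cv2.imwrite("pics/c3.png",c[...,::-1])
E
```

```text
off [  0.2   -11.431  15.581] turn [-1.787  0.006 -0.023]
10.05 [0.573 0.208 0.057] [-2.986  0.001  1.894] F [-8.994 -2.451 -2.433] tq [-0.661  1.929  0.059] 0.12879205479553654 68.60686540603638
```

View pics/c3.png

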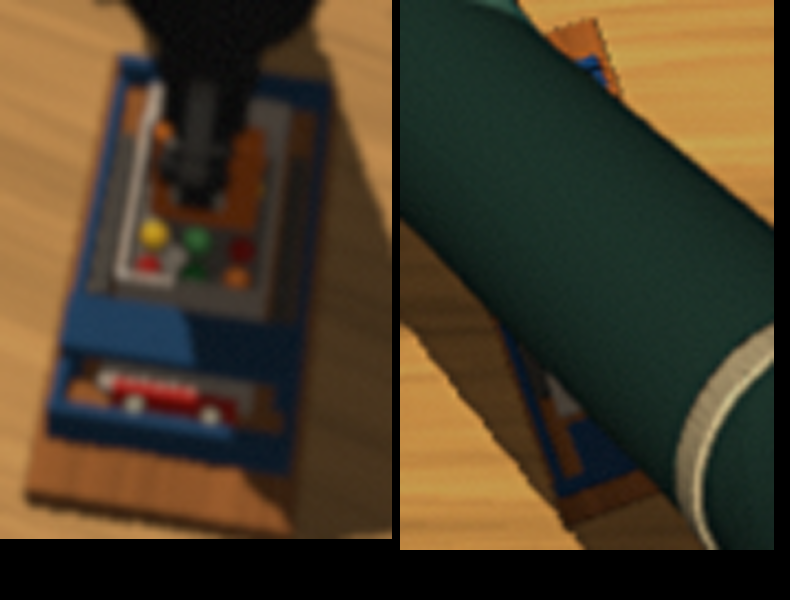

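Seen in the picture: the front is tilted up (left, tray at 120–270), the tongue is still under the blue bar and pressed on the red pad. Drawing out to the front now.

Emit:
play_rows(
  offset=[
    [0,-3,0.4],
    [0,-6,0.9],
    [0,-9,1.4],
    [0,-12,1.9],
    [0,-15,2.3],
    [0,-18,2.8],
    [0,-21,3.2],
    [0,-21,3.2],
  ],
  turn=[
    [0,0,0],
    [0,0,0],
    [0,0,0],
    [0,0,0],
    [0,0,0],
    [0,0,0],
    [0,0,0],
    [0,0,0],
  ],
  gripper=[1,1,1,1,1,1,1,1],
)

```text
time: 10.95
position: [0.5551, 0.2027, 0.058]
ee_rot: [-2.993, 0.0, 1.894]
force: [0.1, 1.3, -2.8]
gripper_width: 0.131
gripper_force: 68.9
```

```bash
python3 g.py .5595 .2043 .043 1.896
```

```text
off [ 0.123  6.819 14.101] turn [-1.702 -0.001 -0.026]
10.95 [0.555 0.203 0.058] [-2.993  0.     1.894] F [ 0.102  1.323 -2.8  ] tq [ 0.078 -0.241 -0.023] 0.13111997526568425 68.92778635025024
```

Emit:
play_rows(
  offset=[
    [0,-4,0.6],
    [0,-8,1.0],
    [0,-12,1.4],
    [0,-16,1.6],
    [0,-20,1.8],
    [0,-24,1.9],
    [0,-28,2],
    [0,-32,2],
    [0,-32,2],
  ],
  turn=[
    [0,0,0],
    [0,0,0],
    [0,0,0],
    [0,0,0],
    [0,0,0],
    [0,0,0],
    [0,0,0],
    [0,0,0],
    [0,0,0],
  ],
  gripper=[1,1,1,1,1,1,1,1,1],
)

```text
time: 11.85
position: [0.5247, 0.1925, 0.0608]
ee_rot: [-2.993, 0.0, 1.894]
force: [-0.5, -0.5, -3.3]
gripper_width: 0.134
gripper_force: 68.9
```

```bash
python3 g.py .5105 -.1688 .15 1.467
```

```text
off [-338.134 -139.913  -69.212] turn [-1.678  0.366  4.882]
11.85 [0.525 0.192 0.061] [-2.993  0.     1.894] F [-0.487 -0.506 -3.342] tq [ 0.08  -0.204  0.065] 0.13401924405061574 68.93339395523071
```

Emit:
play_rows(
  offset=[
    [0,-5,-4],
    [0,-11,-12],
    [0,-16,-25],
    [0,-22,-40],
    [0,-28,-60],
    [0,-32,-80],
    [0,-33,-90],
    [0,-33,-90],
  ],
  turn=[
    [0,0,0],
    [0,0,0],
    [0,0,0],
    [0,0,0],
    [0,0,0],
    [-0.8,0,0],
    [-1.68,0,0],
    [-1.68,0,0],
  ],
  gripper=[1,1,1,1,1,1,1,1],
)

```text
time: 12.65
position: [0.5062, 0.1866, 0.1575]
ee_rot: [3.14, 0.002, 1.895]
force: [0.7, -0.7, -2.7]
gripper_width: 0.132
gripper_force: 69.0
```

```bash
python3 g.py .5105 -.1688 .15 1.467;python3 - <<'E'
from h import *
T=snapshot("top");c=cv2.resize(T["img"][140:380,150:450],None,fx=2.5,fy=2.5);cv2.imwrite("pics/c4.png",c[...,::-1])
E
```

```text
off [-338.246 -109.062    7.944] turn [0.028 0.017 4.9  ]
12.65 [0.506 0.187 0.157] [3.14  0.002 1.895] F [ 0.652 -0.674 -2.738] tq [-0.035  0.09  -0.021] 0.13171452897316085 69.03611183166504
```

View pics/c4.png

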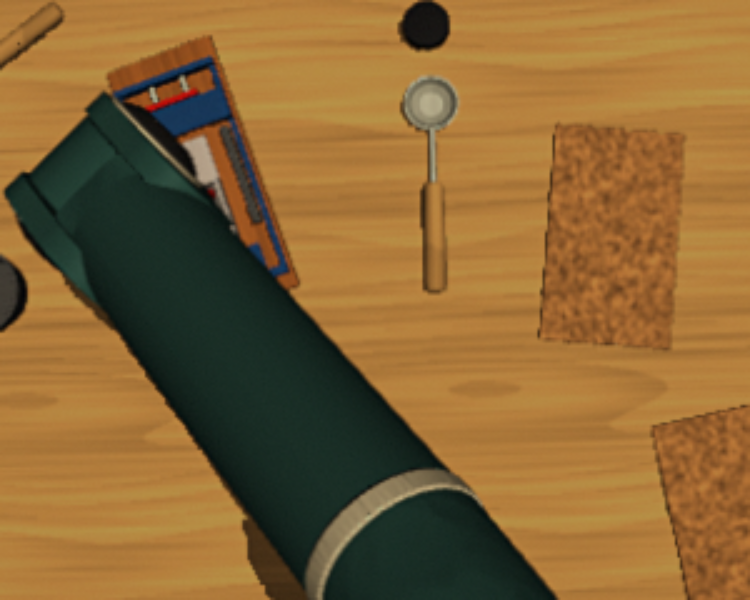

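The top view shows the rack empty and undisturbed, with the tray held above it under the arm. The mat corners at (556,124), (685,135), (670,350) and (540,339) agree with the earlier fix.

Emit:
play_rows(
  offset=[
    [-20,-7,0],
    [-55,-18,0],
    [-95,-31,0],
    [-135,-44,0],
    [-175,-57,0],
    [-215,-70,0],
    [-255,-83,0],
    [-290,-94,0],
    [-315,-102,0],
    [-330,-107,0],
    [-338,-109,0],
    [-338,-109,0],
  ],
  turn=[
    [0,0,0.3],
    [0,0,0.8],
    [0,0,1.4],
    [0,0,2],
    [0,0,2.6],
    [0,0,3.2],
    [0,0,3.8],
    [0,0,4.3],
    [0,0,4.6],
    [0,0,4.8],
    [0,0,4.9],
    [0,0,4.9],
  ],
  gripper=[1,1,1,1,1,1,1,1,1,1,1,1],
)

```text
time: 13.9
position: [0.5109, -0.1687, 0.1544]
ee_rot: [-3.139, 0.0, 1.465]
force: [-0.5, 0.3, -2.6]
gripper_width: 0.126
gripper_force: 69.1
```

```bash
python3 g.py .510 -.169 .045 1.467
```

```text
off [ -0.394  -0.566 109.448] turn [-0.027  0.002 -0.018]
13.9 [ 0.511 -0.169  0.154] [-3.139  0.     1.465] F [-0.538  0.266 -2.55 ] tq [ 0.093  0.005 -0.024] 0.12571114402040737 69.05250549316406
```

Emit:
play_rows(
  offset=[
    [-0.4,-0.6,15],
    [-0.4,-0.6,40],
    [-0.4,-0.6,65],
    [-0.4,-0.6,85],
    [-0.4,-0.6,98],
    [-0.4,-0.6,106],
    [-0.4,-0.6,110],
    [-0.4,-0.6,112],
    [-0.4,-0.6,113],
    [-0.4,-0.6,113],
    [-0.4,-0.6,113],
  ],
  turn=[
    [0,0,0],
    [0,0,0],
    [0,0,0],
    [0,0,0],
    [0,0,0],
    [0,0,0],
    [0,0,0],
    [0,0,0],
    [0,0,0],
    [0,0,0],
    [0,0,0],
  ],
  gripper=[1,1,1,1,1,1,1,1,1,1,1],
)

```text
time: 15.0
position: [0.5102, -0.1692, 0.0423]
ee_rot: [-3.141, 0.001, 1.466]
force: [0.2, -0.5, -2.9]
gripper_width: 0.131
gripper_force: 69.0
```

```bash
python3 g.py .510 -.169 .036 1.467
python3 - <<'E'
from h import *
S=snapshot("scene")
cv2.imwrite("pics/c5.png",cv2.resize(S["img"][170:290,190:320],None,fx=4.5,fy=4.5,interpolation=cv2.INTER_CUBIC)[...,::-1])
E
```

```text
off [ 0.176 -0.216  6.291] turn [-0.007  0.012 -0.015]
15.0 [ 0.51  -0.169  0.042] [-3.141  0.001  1.466] F [ 0.239 -0.49  -2.901] tq [ 0.001 -0.019 -0.011] 0.13078744828659106 68.98040056228638
```

View pics/c5.png

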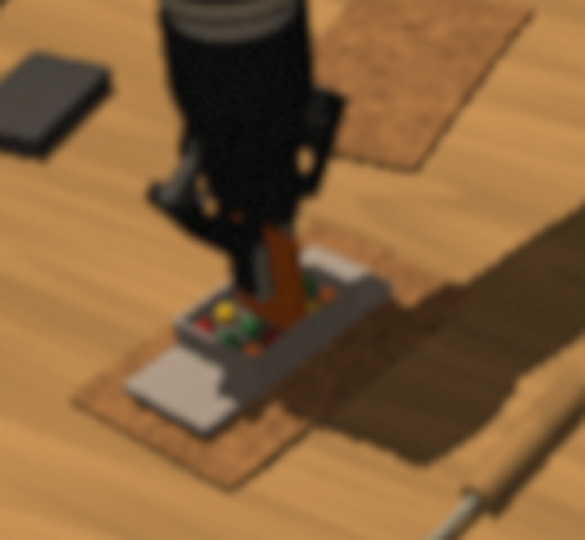

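The tray hangs level a few millimetres over the mat, with its tongue end at (127,385)-(207,437) inside the mat's end corners (75,400) and (232,490).

Emit:
play_rows(
  offset=[
    [0,0,1],
    [0,0,2],
    [0,0,3],
    [0,0,3.7],
    [0,0,4.3],
    [0,0,4.8],
    [0,0,4.8],
    [0,0,4.8],
  ],
  turn=[
    [0,0,0],
    [0,0,0],
    [0,0,0],
    [0,0,0],
    [0,0,0],
    [0,0,0],
    [0,0,0],
    [0,0,0],
  ],
  gripper=[1,1,1,1,1,1,1,1],
)

```text
time: 15.85
position: [0.5099, -0.169, 0.037]
ee_rot: [-3.14, 0.001, 1.466]
force: [-0.3, 0.3, -2.8]
gripper_width: 0.132
gripper_force: 69.0
```

```bash
python3 g.py .510 -.169 .036 1.467
python3 - <<'E'
from h import *
S=snapshot("scene")
# tray-on-mat check: tongue edge midpoint & mat end midpoint (from c5 crop)
f=lambda p:np.c_[189.5+(np.array(p)[:,0]+.5)/4.5,169.5+(np.array(p)[:,1]+.5)/4.5]
a=plane(S,f([(127,380),(207,432)]),.0175);b=plane(S,f([(75,400),(232,490)]),.006)
print(a,a.mean(0),b,b.mean(0))
E
```

```text
off [-0.029  0.137  0.952] turn [-0.019  0.009 -0.012]
15.85 [ 0.51  -0.169  0.037] [-3.14   0.001  1.466] F [-0.329  0.299 -2.795] tq [ 0.036  0.029 -0.001] 0.1321650929191853 68.98062229156494
[[ 0.5889774  -0.20395441  0.0175    ]
 [ 0.60009861 -0.14146397  0.0175    ]] [ 0.594538   -0.17270919  0.0175    ] [[ 0.60612314 -0.22755201  0.006     ]
 [ 0.61899331 -0.11222244  0.006     ]] [ 0.61255823 -0.16988723  0.006     ]
```

Emit:
play_rows(
  offset=[
    [0,0,0.5],
    [0,0,1],
    [0,0,1.4],
    [0,0,1.4],
    [0,0,1.4],
  ],
  turn=[
    [0,0,0],
    [0,0,0],
    [0,0,0],
    [0,0,0],
    [0,0,0],
  ],
  gripper=[1,1,1,1,1],
)

```text
time: 16.4
position: [0.5098, -0.169, 0.036]
ee_rot: [-3.14, 0.001, 1.466]
force: [-4.3, -0.1, 6.1]
gripper_width: 0.129
gripper_force: 70.0
```

```bash
python3 g.py .510 -.169 .036 1.467
python3 - <<'E'
from h import *
S=snapshot("scene");T=snapshot("top")
a=cv2.resize(S["img"][205:280,200:300],None,fx=7.8,fy=7.8,interpolation=cv2.INTER_CUBIC)
cv2.imwrite("pics/c6.png",a[...,::-1])
E
```

```text
off [0.046 0.203 0.011] turn [-0.019  0.013 -0.013]
16.4 [ 0.51  -0.169  0.036] [-3.14   0.001  1.466] F [-4.256 -0.061  6.052] tq [0.165 0.442 0.005] 0.12928624076725906 70.00959634780884
```

View pics/c6.png

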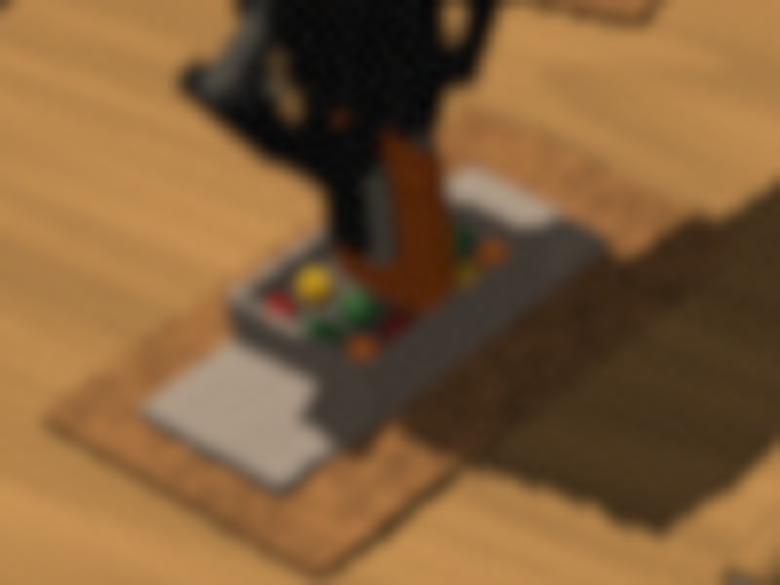

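Touchdown: the tongue's top corners are at (143,411) and (278,490), and the mat's end corners are at about (47,418) and (320,572). Easing the pressure and checking the centring.

Emit:
play_rows(
  offset=[
    [0,0,-0.5],
    [0,0,-0.7],
    [0,0,-0.7],
  ],
  turn=[
    [0,0,0],
    [0,0,0],
    [0,0,0],
  ],
  gripper=[1,1,1],
)

```text
time: 16.8
position: [0.5099, -0.169, 0.0361]
ee_rot: [-3.14, 0.001, 1.466]
force: [-1.5, 0.3, -0.5]
gripper_width: 0.135
gripper_force: 69.5
```

```bash
python3 g.py .510 -.169 .036 1.467
python3 - <<'E'
from h import *
np.set_printoptions(precision=4,suppress=True)
S=snapshot("scene")
f=lambda p:np.c_[199.5+(np.array(p)[:,0]+.5)/7.8,204.5+(np.array(p)[:,1]+.5)/7.8]
a=plane(S,f([(143,411),(278,490)]),.011);b=plane(S,f([(47,418),(320,572)]),.006)
th=-.104;ax=np.array([np.cos(th),np.sin(th)]);ay=np.array([-ax[1],ax[0]])
print(a,a.mean(0),b,b.mean(0)); d=(b.mean(0)-a.mean(0))[:2];print("mat end rel tongue: along",d@ax,"(want .015) lateral",d@ay)
E
```

```text
off [0.043 0.087 0.14 ] turn [-0.018  0.008 -0.013]
16.8 [ 0.51  -0.169  0.036] [-3.14   0.001  1.466] F [-1.533  0.35  -0.505] tq [ 0.027  0.031 -0.006] 0.13494058555869923 69.46683168411255
[[ 0.5926 -0.2019  0.011 ]
 [ 0.6001 -0.1436  0.011 ]] [ 0.5963 -0.1728  0.011 ] [[ 0.606  -0.2298  0.006 ]
 [ 0.6181 -0.1146  0.006 ]] [ 0.612  -0.1722  0.006 ]
mat end rel tongue: along 0.015566082125069318 (want .015) lateral 0.002176240872757051
```

Emit:
play_rows(
  offset=[
    [0,0,0],
    [0,0,0],
    [0,0,0],
    [0,0,0],
    [0,0,0],
    [0,0,-10],
    [0,0,-30],
    [0,0,-60],
    [0,0,-100],
    [0,0,-140],
    [0,0,-140],
  ],
  turn=[
    [0,0,0],
    [0,0,0],
    [0,0,0],
    [0,0,0],
    [0,0,0],
    [0,0,0],
    [0,0,0],
    [0,0,0],
    [0,0,0],
    [0,0,0],
    [0,0,0],
  ],
  gripper=[0.8,0.7,0.55,0.45,0.45,0.45,0.45,0.45,0.45,0.45,0.45],
  grip_force=20,
)

```text
time: 17.95
position: [0.5137, -0.1694, 0.1824]
ee_rot: [3.133, 0.004, 1.466]
force: [0.7, -0.5, -0.1]
gripper_width: 0.549
gripper_force: 0.0
```

Emit:
play_rows(
  offset=[
    [0,60,-20],
    [0,60,-40],
    [60,0,-40],
    [120,-20,-40],
    [180,-40,-40],
    [200,-40,-40],
    [200,-40,-40],
    [200,-40,-40],
  ],
  turn=[
    [0,0,0],
    [0,0,0],
    [0,0,0],
    [0,0,0],
    [0,0,0],
    [0,0,0],
    [0,0,0],
    [0,0,0],
  ],
  gripper=[0.45,0.45,0.45,0.45,0.45,0.45,0.45,0.45],
)

```text
time: 18.75
position: [0.4901, 0.039, 0.2168]
ee_rot: [-3.14, -0.0, 1.474]
force: [0.4, 0.5, 0.4]
gripper_width: 0.549
gripper_force: 0.0
```

```bash
python3 g.py .510 -.169 .036 1.467
python3 - <<'E'
from h import *
T=snapshot("top");c=cv2.resize(T["img"][140:310,180:450],None,fx=2.9,fy=2.9,interpolation=cv2.INTER_CUBIC);cv2.imwrite("pics/c7.png",c[...,::-1])
E
```

```text
off [-205.174   40.108  180.658] turn [-0.013 -0.004  0.081]
18.75 [0.49  0.039 0.217] [-3.14  -0.     1.474] F [0.393 0.471 0.434] tq [-0.01  -0.09   0.011] 0.5491713906781539 0.0
```

View pics/c7.png

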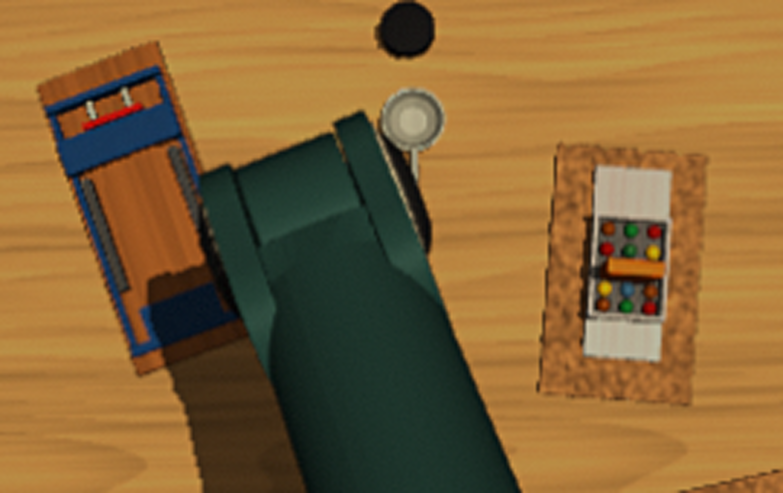

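The tray sits level, lengthwise and within about 3 mm of the mat centre: mat centre (624,274), tray origin about (627,275). The gripper is clear and nothing else has moved.

```bash
python3 -c "from bench import *; print(job_done())"
```

```text
the job is handed in; nothing more can be done
None
```

The tray is out of the rack and standing level, lengthwise and within about 3 mm of the middle of the cork mat; I let go and handed the job in at about 19 s, with no measured force above about 10 N.

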